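Free the belt sander's tension arm and hold it back for a new belt

TASK

The little bench sander is getting a new belt, but a paint bottle has toppled over in the way of its tension arm: pick the bottle up and stand it upright on the green cutting mat, setting it down rather than dropping it. Then push the sprung tension arm back by its grip post, past the ratchet click and right up to its back stop, and finish while still holding it there against the spring, fingers on the post, so that a fresh belt can be slipped over the drums. Leave the jars, the tape and the screwdriver as they are.

Things in the scene. Friction and masses are not known exactly. Their poses are not given: they have to be found in the camera images.
- bottle: the only bottle lying on its side, in front of the sander: round grey body 36 mm in diameter and 60 mm tall with a paper band, then a shoulder and a tapering black cap 22 mm wide; 94 mm in all, 40 to 85 g. Origin: centre of its flat base; own z runs from base to cap (level at the start, up when it stands)
- mat: the green cutting mat, fixed flat on the bench, 300 mm (own x) by 210 mm (own y), 3 mm thick. Origin: centre of its underside. Two jars stand 40 to 110 mm from its middle toward its +x end; the rest is free
- sander: small fixed edge belt sander, guard and belt off. Base plate 12 mm thick, own x -70 to 90, y -150 to 150 mm; motor housing 98 mm high at x 13 to 89, y 20 to 145; drive drum 60 mm wide, 70 high at (-25, 90); idler drum on the arm and platen up to 84 high. Origin: under the middle of the plate's length; own -x is the front, where the tension arm's end sticks out over the bench
- grip_post (a point): on the axis of the upright black grip post on the tension arm's free end: round, 18 mm in diameter, from 28 to 85 mm above the bench; this point is 62 mm above the bench. The steel arm under it, 20 mm wide, lies 18 to 28 mm above the bench. The post stands 50 mm in front of the base plate, clear all round but for the bottle
- swing_pivot (a point): on the upright axis about which the tension arm swings, on top of the base plate, 12 mm above the bench; the grip post's axis is 175 mm from it
- tension_arm (a joint): swing of the arm (rad): 0 sprung forward on its front stop, 0.5 fully back on its back stop; it grows clockwise seen from above, the post moving 87 mm toward the sander's own +y. The spring resists with 3 N at the post at 0, 8 N at 0.5. Near 0.3 a small pawl clicks in behind a tooth; let go after that, the arm rests on the pawl at about 0.3
- paint_jar: bystander: jar 38 mm in diameter, 50 mm tall, standing on the mat; origin at the centre of its base
- varnish_jar: bystander: jar 38 mm in diameter, 62 mm tall, standing on the mat; origin at the centre of its base
- tape_roll: bystander: roll of masking tape 76 mm across, 20 mm high, lying flat on the bench near the drive drum end of the sander; origin at the centre of its underside
- screwdriver: bystander: small screwdriver 150 mm long lying on the bench in front of the mat (its -x side); origin at its underside

How it is judged:
By the outcome, as a careful person would: the job done as asked, in the order asked, and still so for the second after the job is handed in, while the arm keeps its last pose, push and grip.
It also fails if it takes over 69 s, if anything falls off the work surface, if the arm or the gripper's body presses on something with over 40 N, if the wrist force passes 120 N, or if a joint passes its speed limit or range.

ROBOT

A 6-joint arm with a two-finger parallel gripper is mounted at the origin on the work surface. World frame = base frame: x ahead of the robot, y to its left, z up, the work surface at z = 0. Lengths are in m, angles in rad, forces in N, time in s.
With the tool pointing down it reaches from about 0.275 to 0.875 m from the base axis. Payload 12.5 kg.
Tool frame: the origin (TCP) lies on the centre line of the jaws, within the pads' length; the fingertips stand r.finger_overhang ahead of it and the grasp point (between the pads) lies 3 mm ahead of it (r.finger_overhang is the distance from the TCP to the fingertips, in m); z points along the fingers, y is the line along which they close (so a half turn about z gives the same grasp; the last joint's range is limited). The gripper opens to 85 mm and grips with 20 to 120 N. Pads are 22 mm wide; open, the fingers measure 114 mm over their backs; the gripper's body (76 mm by 85 mm) begins 54 mm behind the grasp point. The pads swing forward as they close: fully open they stand 13 mm farther back than shut.
Start: joints at [1.118, 0.351, 1.652, -0, 1.139, -0.085], TCP at [0.198, 0.513, 0.253] pointing down, gripper open.
Joint ranges: [-2.75, 2.75], [-0.79, 2.1], [0.01, 2.65], [-1.57, 4.71], [0.07, 3.14], [-2.87, 2.87]. Speed limits (rad/s): [2.22, 2.22, 2.79, 3.14, 3.14, 3.14].

INTERFACE

Orientations are given as a unit quaternion [x, y, z, w].
In Python, from cell import r, optics gives the robot as it stands. The module is installed in compiled form; this text tells all that it offers. Calls block until the motion is done:
- r.move_to(position, orientation): joint-space move of the TCP to a pose.
- r.move_linear(position, rot=None, vel=0.15): straight line of the TCP; rot=None keeps the orientation; vel is the mean speed in m/s.
- r.set_joints(angles): joint-space move.
- r.set_gripper(opening, squeeze=None): opening from 0.0 (shut) to 1.0 (fully open); squeeze is the grip in N (None keeps the last); returns when the fingers have stopped.
- r.sleep(seconds).
- r.inverse_kinematics(position, orientation): joint angles nearest the present ones, or None.
- optics.get_image(name): name is "scene" or "top" or "wrist"; returns a dict with "pixels" (384x512x3 uint8, red, green, blue), "depth" (384x512 float32, m along the optical axis (not along the pixel's ray), 0 where there is no reading), "fx", "fy", "cx", "cy" (pixels), "D" ([k1, k2, p1, p2, k3] as OpenCV has them; the pictures are not rectified), "camera_from_world" (4x4, takes a point from world to camera coordinates); the wrist camera has in their place "mount" (4x4, takes a point from camera to tool coordinates, whose origin is the TCP and whose axes are the flange's). Camera axes: x right, y down, z forward; pixel columns grow to the right and rows downward; lengths in m; the calibration is good to about 2 mm. A picture is of the moment at which its call begins: read the wrist's pose just before it.
A pose or a line that the arm cannot do raises r.PlanningError and nothing moves.
- r.hand_in(): hands the job in; it is judged then, once.
Readings, each from a call of its own:
- r.current_t(): time.
- r.current_q(): joint angles.
- r.current_qvel(): joint speeds.
- r.current_effort(): joint torques, N m.
- r.current_tool_pos(): TCP position.
- r.current_ee_rot(): TCP orientation.
- r.current_contact_force(): force on the tool from outside, world axes, zero at the start.
- r.current_torque(): the same for the moment, N m.
- r.current_opening(): opening from 0.0 (shut) to 1.0 (fully open).
- r.current_finger_force(): force on a finger pad.
Only numpy, scipy, OpenCV 4.12 (cv2) and the standard library are available. Lean on these libraries where they do the work, as an engineer would, in place of code of your own. Each camera call takes 0.05 s, during which the arm holds its last target. There are 200 camera calls.

## Working session

There is one attempt and no reset: what is moved stays moved. The work goes in short steps, each a Python script; the robot and the scene stay as the last script left them, time stands still between calls to the robot, and variables do not carry over. Pictures are saved under pics/ and viewed, at most 10 in all, crops included, and the job is handed in when it is done.

```bash
mkdir -p pics; cat > h.py <<'E'
import numpy as np, cv2
from cell import r, optics
from scipy.spatial.transform import Rotation as R
def cloud(im, T=None):
    h,w=im["depth"].shape
    K=np.array([[im["fx"],0,im["cx"]],[0,im["fy"],im["cy"]],[0,0,1]])
    g=np.stack(np.meshgrid(np.arange(w),np.arange(h)),-1).reshape(-1,1,2).astype(np.float64)
    n=cv2.undistortPoints(g,K,np.array(im["D"],float)).reshape(h,w,2)
    d=im["depth"]; P=np.dstack([n*d[...,None],d])
    T=np.linalg.inv(im["camera_from_world"]) if T is None else T
    P=P@T[:3,:3].T+T[:3,3]; P[d==0]=np.nan
    return P
def wristcloud():
    p=np.array(r.current_tool_pos()); q=R.from_quat(r.current_ee_rot()).as_matrix()
    im=optics.get_image("wrist"); T=np.eye(4);T[:3,:3]=q;T[:3,3]=p
    return im,cloud(im,T@im["mount"])
def save(im,n): cv2.imwrite("pics/"+n,cv2.cvtColor(im["pixels"],cv2.COLOR_RGB2BGR))
E
python3 - <<'E'
from h import *
im=optics.get_image("top"); save(im,"top.png"); np.save("top.npy",cloud(im)); 
im2=optics.get_image("scene"); save(im2,"scene.png"); np.save("scene.npy",cloud(im2))
print(r.finger_overhang,r.current_ee_rot(),r.current_t(),im["camera_from_world"])
E
```

```text
0.022 [ 1.82881491e-01  9.83134826e-01 -5.00395651e-04 -1.53701252e-04] 0.1 [[-0.01731853 -0.99984519  0.00310863 -0.02388979]
 [-0.98840998  0.01665132 -0.15089218  0.62820678]
 [ 0.15081705 -0.00568583 -0.98854534  1.27786813]
 [ 0.          0.          0.          1.        ]]
```

View pics/top.png

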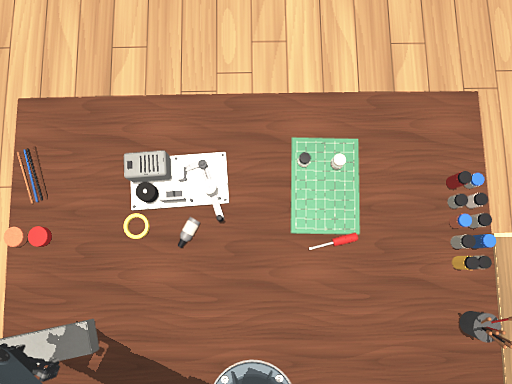

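View pics/scene.png

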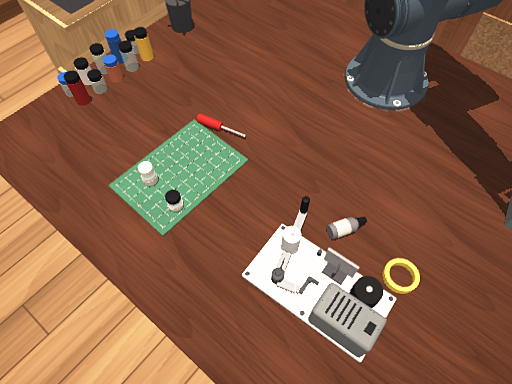

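The top view shows the bottle at about (188,232) with its cap toward (181,244), and the post at (220,217). The mat spans (291–359, 138–234), with jars at (305,158) and (339,161). The sander is at about (180,180).

```bash
python3 - <<'E'
from h import *
P=np.load("top.npy"); img=cv2.imread("pics/top.png")
def c(n,m):
    q=P[m]; q=q[~np.isnan(q[:,0])]; print(n,len(q),q.mean(0).round(4),q.min(0).round(3),q.max(0).round(3)); return q
def win(x0,x1,y0,y1):
    m=np.zeros(P.shape[:2],bool); m[y0:y1,x0:x1]=1; return m
z=P[...,2]
q=c("bottle",win(172,206,212,250)&(z>.012))
w,v=np.linalg.eigh(np.cov(q[:,:2].T)); a=v[:,1]; s=(q[:,:2]-q[:,:2].mean(0))@a; print(a,s.min(),s.max())
hsv=cv2.cvtColor(img,cv2.COLOR_BGR2HSV)
m=cv2.inRange(hsv,(50,60,60),(85,255,255))>0
q=c("mat",m&win(280,370,130,240)); print(cv2.minAreaRect(q[:,:2].astype(np.float32)))
c("jar1",win(296,314,150,168)&(z>.03)); c("jar2",win(328,350,150,172)&(z>.03))
c("postTop",win(208,232,200,228)&(z>.06))
c("armend",win(208,232,205,228)&(z>.012))
q=c("plate",win(115,240,140,215)&(z>.006)&(z<.018)); print(cv2.minAreaRect(q[:,:2].astype(np.float32)))
c("tape",win(118,155,210,242)&(z>.012))
for u,vv in [(220,217),(221,212),(216,205),(211,188)]: print(u,vv,P[vv,u].round(3))
S=np.load("scene.npy"); im=cv2.imread("pics/scene.png")
for u,vv in [(305,198),(305,203),(303,210),(345,228),(362,222)]: print("sc",u,vv,S[vv,u].round(3))
E
```

```text
bottle 321 [0.5067 0.1848 0.0303] [0.461 0.153 0.016] [0.55  0.217 0.041]
[-0.8613842  0.507954 ] -0.04017926534732525 0.05151021577529951
mat 4668 [ 0.6383 -0.2332  0.002 ] [ 0.494 -0.342 -0.009] [ 0.797 -0.124  0.017]
((0.6457363963127136, -0.23315054178237915), (0.21125762164592743, 0.3025926351547241), 87.95069122314453)
jar1 103 [ 0.7187 -0.167   0.0511] [ 0.702 -0.181  0.03 ] [ 0.736 -0.152  0.059]
jar2 147 [ 0.7084 -0.2664  0.057 ] [ 0.691 -0.284  0.031] [ 0.728 -0.25   0.07 ]
postTop 34 [0.5412 0.0865 0.0827] [0.533 0.079 0.062] [0.549 0.094 0.089]
armend 116 [0.5594 0.092  0.0446] [0.533 0.078 0.018] [0.585 0.111 0.089]
plate 2826 [0.6575 0.1899 0.0117] [0.562 0.036 0.006] [0.792 0.422 0.018]
((0.6817179918289185, 0.22766892611980438), (0.23117302358150482, 0.38142144680023193), 1.691132664680481)
tape 240 [0.5273 0.3458 0.0192] [0.493 0.308 0.012] [0.563 0.385 0.027]
220 217 [0.543 0.085 0.085]
221 212 [0.563 0.087 0.03 ]
216 205 [0.585 0.102 0.024]
211 188 [0.628 0.111 0.084]
sc 305 198 [0.544 0.086 0.084]
sc 305 203 [0.552 0.093 0.08 ]
sc 303 210 [0.552 0.091 0.045]
sc 345 228 [0.521 0.191 0.032]
sc 362 222 [0.477 0.212 0.024]
```

```bash
cat >> h.py <<'E'
TH=np.radians(30)
def rot(b,h,s):   # bottle axis b (base->cap), h the direction the tool takes besides; tool z = cos h - sin b
    z=np.cos(TH)*h-np.sin(TH)*b; y=s*np.cross(b,h); x=np.cross(y,z)
    return R.from_matrix(np.column_stack([x,y,z]))
def pose(base,b,h,s,g=.038,back=.008,away=0):
    q=rot(b,h,s); z=q.as_matrix()[:,2]
    return base+g*b-(back+.003+away)*z, q.as_quat()
E
python3 - <<'E'
from h import *
a=np.array([-.861,.508,0]); a/=np.linalg.norm(a)
base=np.array([.541,.164,.018]); D=np.array([0,0,-1.])
pl=np.array([.575,-.225,.003]); f=pl*[1,1,0]; f/=np.linalg.norm(f)
U=np.array([0,0,1.])
for s in (1,-1):
    for n,ps in (("look",pose(base,a,D,s,away=.13)),("pick",pose(base,a,D,s)),("place",pose(pl,U,f,s)),("ret",pose(pl,U,f,s,away=.1))):
        q=r.inverse_kinematics(*ps); print(s,n,ps[0].round(3),None if q is None else np.round(q,2))
s=min((1,-1),key=lambda s:np.abs(np.array(r.inverse_kinematics(*pose(pl,U,f,s)))-r.current_q())[3:].sum()+np.abs(np.array(r.inverse_kinematics(*pose(base,a,D,s)))-r.current_q())[3:].sum())
print("s",s)
r.move_to(*pose(base,a,D,s,away=.13))
im,P=wristcloud(); save(im,"w1.png"); np.save("w1.npy",P); print(r.current_t(),r.current_opening())
E
```

```text
1 look [0.448 0.219 0.14 ] None
1 pick [0.504 0.186 0.028] [ 0.46  0.66  2.   -1.2   0.47 -2.63]
1 place [ 0.566 -0.222  0.046] [-0.49  0.78  2.15  3.    0.84  1.6 ]
1 ret [ 0.485 -0.19   0.096] [-0.52  0.61  2.37  2.97  0.9   1.6 ]
-1 look [0.448 0.219 0.14 ] [ 0.58  0.39  2.04 -0.85  0.64  0.22]
-1 pick [0.504 0.186 0.028] [ 0.46  0.66  2.   -1.2   0.47  0.51]
-1 place [ 0.566 -0.222  0.046] [-0.49  0.78  2.15  3.    0.84 -1.54]
-1 ret [ 0.485 -0.19   0.096] [-0.52  0.61  2.37  2.97  0.9  -1.54]
s -1
1.6417 1.0030054443421075
```

View pics/w1.png

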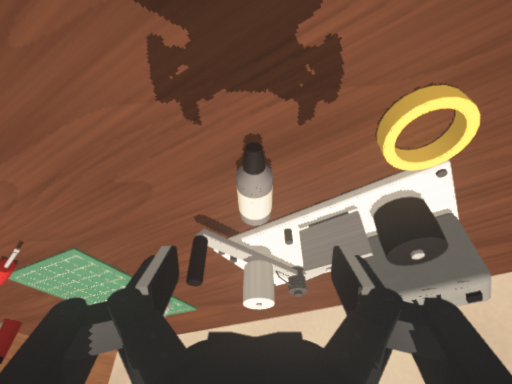

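The wrist view shows the bottle running from its cap at (254,148) to its base at (256,222), well centred between the jaws. The post is at (197,260). I'll refine the bottle's pose and grasp it.

```bash
python3 - <<'E'
from h import *
P=np.load("w1.npy"); z=P[...,2]
m=np.zeros(z.shape,bool); m[135:230,228:282]=1; m&=(z>.01)&(z<.05)&(P[...,0]<.56)
q=P[m]; a=np.array([-.861,.508,0]); a/=np.linalg.norm(a); p=np.array([-a[1],a[0],0])
s=(q-[.541,.164,0])@a; t=(q-[.541,.164,0])@p
print(len(q),s.min(),s.max(),z[m].max())
C=[]
for lo in np.arange(-.005,.1,.01):
    k=(s>lo)&(s<lo+.01)
    if k.sum()>8: C.append((lo+.005,(t[k].min()+t[k].max())/2)); print(round(lo+.005,3),k.sum(),t[k].min().round(4),t[k].max().round(4),q[k,2].max().round(4))
E
```

```text
2374 -0.0035380974187020696 0.09215162079635517 0.036748215115950084
0.0 130 -0.0198 0.0156 0.0361
0.01 160 -0.0194 0.0163 0.0363
0.02 192 -0.0191 0.016 0.0365
0.03 210 -0.0195 0.0168 0.0364
0.04 250 -0.0193 0.0171 0.0367
0.05 251 -0.0189 0.0167 0.0363
0.06 486 -0.0184 0.0166 0.0365
0.07 246 -0.0123 0.0104 0.0298
0.08 202 -0.0091 0.0091 0.0284
0.09 247 -0.0081 0.0079 0.027
```

```bash
cat >> h.py <<'E'
a=np.array([-.861,.508,0]); a/=np.linalg.norm(a); p_=np.array([-a[1],a[0],0])
base=np.array([.541,.164,.018])-.002*a-.0018*p_; a=a+.015*p_; a/=np.linalg.norm(a)
D=np.array([0,0,-1.]); U=-D; S=-1
E
python3 - <<'E'
from h import *
r.set_gripper(.75,squeeze=40)
r.move_to(*pose(base,a,D,S,away=.06))
pp,q=pose(base,a,D,S); r.move_linear(pp,q,vel=.06)
print(r.current_contact_force(),r.current_tool_pos(),pp)
r.set_gripper(0.0,squeeze=40)
print(r.current_opening(),r.current_finger_force(),r.current_contact_force())
r.move_linear(pp+[0,0,.05],vel=.08)
print(r.current_opening(),r.current_contact_force(),r.current_t())
h=optics.get_image("scene"); save(h,"s2.png")
E
```

```text
[ 0.79578479 -0.50402475  0.66966008] [0.50586998 0.18620377 0.02779967] [0.50584487 0.18607436 0.02752628]
0.4058546155550438 39.45861026644707 [-2.79601528  1.47379072  5.0624485 ]
0.403471436962175 [ 0.17302308  1.04787448 -0.41735553] 4.6667
```

View pics/s2.png

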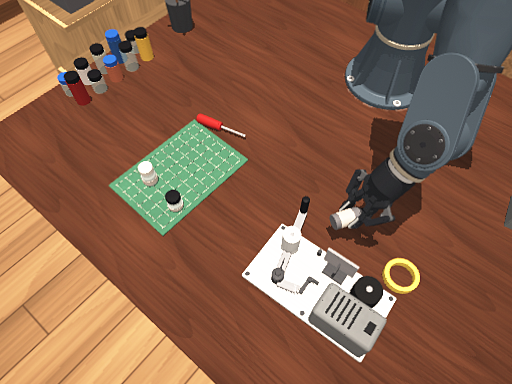

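The scene view shows the bottle held clear of the bench at about (345,218). Next I'll lift it, turn it upright above the mat and check its tilt.

```bash
python3 - <<'E'
from h import *
t=np.array(r.current_tool_pos())
r.move_linear([.45,.12,.33],vel=.2)
print(np.round(r.current_q(),2))
pl=np.array([.575,-.225,.003]); f=pl*[1,1,0]; f/=np.linalg.norm(f)
q=r.inverse_kinematics(*pose(pl+[0,0,.25],U,f,S)); print(np.round(q,2))
r.set_joints(q)
r.move_linear(pose(pl+[0,0,.06],U,f,S)[0],vel=.15)
print(r.current_t(),r.current_opening(),r.current_contact_force())
im=optics.get_image("scene"); save(im,"s3.png"); np.save("s3.npy",cloud(im))
im=optics.get_image("top"); np.save("t3.npy",cloud(im))
E
python3 - <<'E'
import cv2
i=cv2.imread("pics/s3.png"); cv2.imwrite("pics/s3c.png",cv2.resize(i[60:240,100:340],None,fx=3,fy=3))
E
```

```text
[ 0.36 -0.    1.97 -0.52  0.89 -0.42]
[-0.49  0.19  2.1   2.65  0.22 -1.15]
10.2917 0.4063481135542338 [ 0.44479691  0.47391001 -1.36742918]
```

View pics/s3c.png

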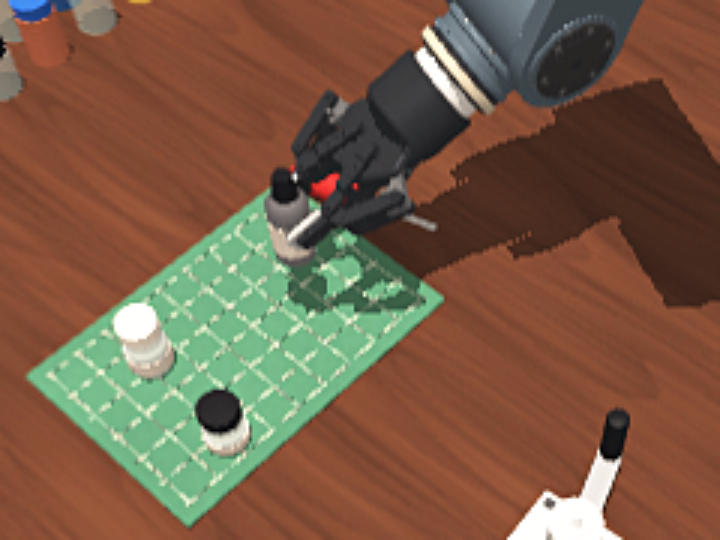

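The bottle is upright over the mat at crop position (290,225). I'll lower it until I feel contact.

```bash
python3 - <<'E'
from h import *
t=np.array(r.current_tool_pos()); pl=np.array([.575,-.225,.003])
f=pl*[1,1,0]; f/=np.linalg.norm(f)
zg=pose(pl,U,f,S)[0][2]
r.move_linear([t[0],t[1],zg+.006],vel=.08); r.sleep(.2)
f0=np.array(r.current_contact_force()); z=zg+.006
while z>zg-.006:
    z-=.001; r.move_linear([t[0],t[1],z],vel=.02); F=np.array(r.current_contact_force())
    if F[2]-f0[2]>3: break
print(z-zg,F-f0,r.current_t())
g=r.current_opening()
for o in (g+.03,g+.08,.85): r.set_gripper(o); r.sleep(.1)
Z=R.from_quat(r.current_ee_rot()).as_matrix()[:,2]
r.move_linear(np.array(r.current_tool_pos())-.13*Z,vel=.12)
print(r.current_t(),np.round(r.current_q(),2))
im=optics.get_image("scene"); save(im,"s4.png"); np.save("s4.npy",cloud(im))
im=optics.get_image("top"); P=cloud(im); m=(abs(P[...,0]-.575)<.045)&(abs(P[...,1]+.225)<.045)&(P[...,2]>.015)
print(P[m].mean(0),P[m].min(0),P[m].max(0))
i=cv2.imread("pics/s4.png"); cv2.imwrite("pics/s4c.png",cv2.resize(i[60:240,100:340],None,fx=3,fy=3))
E
```

```text
-6.938893903907228e-18 [-2.66288906  1.22921148  7.84960526] 12.9167
15.3 [-0.54  0.56  2.44  2.96  0.9  -1.54]
[ 0.5713419  -0.21725293  0.06768961] [ 0.55616442 -0.23961611  0.01684787] [ 0.59077868 -0.20307511  0.09973417]
```

View pics/s4c.png

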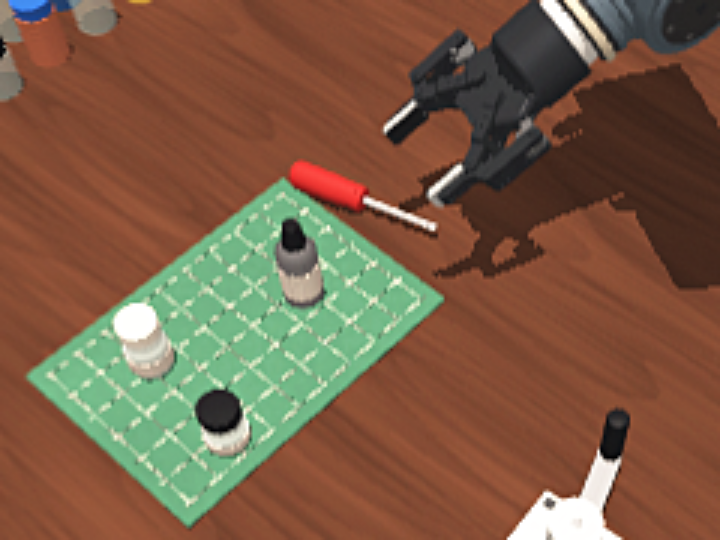

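The bottle stands upright and free on the mat at crop position (300,265). The jars and the screwdriver haven't moved. Next I'll hover over the post and refine its position.

```bash
python3 - <<'E'
from h import *
# sander yaw from plate front edge (top view)
P=np.load("top.npy").reshape(-1,3); P=P[(P[:,2]>.007)&(P[:,2]<.017)&(P[:,0]>.57)&(P[:,0]<.68)&(P[:,1]>.12)&(P[:,1]<.33)]
b=np.arange(.12,.33,.01); e=[(y+.005,P[(P[:,1]>=y)&(P[:,1]<y+.01),0].min()) for y in b if ((P[:,1]>=y)&(P[:,1]<y+.01)).any()]
e=np.array(e); k=np.polyfit(e[:,0],e[:,1],1); print("edge",k,"yaw",-k[0],(e[:,1]-np.polyval(k,e[:,0])).round(3))
yaw=-k[0]
t=np.array(r.current_tool_pos()); r.move_linear(t+[0,0,.2],vel=.2)
ph=np.pi+.25+yaw; u=np.array([np.cos(ph),np.sin(ph),0]); tn=np.cross(u,U)  # clockwise tangent
best=None
for s in (1,-1):
    M=np.column_stack([np.cross(s*tn,D),s*tn,D]); qq=R.from_matrix(M).as_quat()
    q=r.inverse_kinematics([.541,.0865,.2],qq); print(s,np.round(q,2),tn)
    if best is None or abs(q[5])<abs(best[0][5]): best=(q,s)
r.set_joints(best[0]); print("s",best[1])
im,P=wristcloud(); save(im,"w5.png")
m=(abs(P[...,0]-.541)<.03)&(abs(P[...,1]-.0865)<.03)&(P[...,2]>.06)&(P[...,2]<.095); q=P[m]
tp=q[q[:,2]>.08]
print(len(q),len(tp),tp.mean(0),tp.min(0),tp.max(0),q.min(0),q.max(0),r.current_t(),np.round(r.current_q(),2))
E
```

```text
edge [-0.04032844  0.59273337] yaw 0.04032843769328735 [-0.01   0.003  0.     0.001  0.001  0.002  0.003  0.     0.     0.001
  0.001 -0.    -0.     0.     0.001 -0.002 -0.001 -0.001  0.     0.
 -0.002]
1 [ 0.07  0.41  1.71 -0.    1.02 -1.79] [-0.28626693  0.95814991  0.        ]
-1 [ 0.07  0.41  1.71 -0.    1.02  1.35] [-0.28626693  0.95814991  0.        ]
s -1
365 270 [0.54602933 0.08733821 0.0839813 ] [0.53724298 0.07885755 0.08042889] [0.55394186 0.09578519 0.08652314] [0.53724298 0.07885755 0.06066195] [0.55404377 0.0958053  0.08652314] 19.0917 [0.07 0.41 1.71 0.   1.02 1.35]
```

View pics/w5.png

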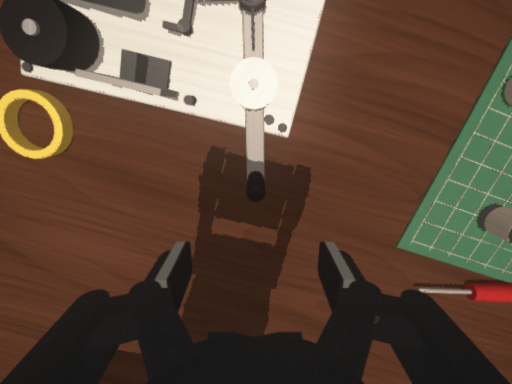

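The wrist view shows the post top at (256,185) with the arm lined up on the tool. The cloud puts the post axis at (0.546, 0.087). I'll grip the post and sweep the arc.

```bash
cat >> h.py <<'E'
post=np.array([.5457,.0873,.065]); yaw=.05; ph0=np.pi+.25+yaw
piv=post-.175*np.array([np.cos(ph0),np.sin(ph0),0])
def arc(th):
    u=np.array([np.cos(ph0-th),np.sin(ph0-th),0]); tn=np.cross(u,U)
    return piv+.175*u, R.from_matrix(np.column_stack([np.cross(-tn,D),-tn,D])).as_quat(), tn, u
E
python3 - <<'E'
from h import *
for th in np.arange(0,.56,.05): assert r.inverse_kinematics(*arc(th)[:2]) is not None
P,q,tn,u=arc(0)
r.move_to(P+[0,0,.06],q); r.move_linear(P,q,vel=.08); r.sleep(.2)
F0=np.array(r.current_contact_force()); print("F0",F0)
r.set_gripper(0.0,squeeze=60); r.sleep(.2)
print(r.current_opening(),r.current_finger_force(),np.array(r.current_contact_force())-F0)
for th in np.r_[np.arange(.05,.46,.05),np.arange(.46,.56,.01)]:
    P,q,tn,u=arc(th); r.move_linear(P,q,vel=.04); F=np.array(r.current_contact_force())-F0
    print(round(th,2),"tan",round(F@tn,1),"rad",round(F@u,1),"z",round(F[2],1),round(r.current_opening(),3),np.round(np.array(r.current_tool_pos())-P,4))
    if F@tn<-20: break
r.sleep(.3); F=np.array(r.current_contact_force())-F0
print(F@tn,F@u,r.current_t(),r.current_tool_pos())
im=optics.get_image("scene"); save(im,"s6.png")
i=cv2.imread("pics/s6.png"); cv2.imwrite("pics/s6c.png",cv2.resize(i[130:340,200:440],None,fx=2.5,fy=2.5))
E
```

```text
F0 [ 0.00414638 -0.4244259  -0.19797499]
0.19411455707682013 58.368330001831055 [-2.07339427 -2.66604421  5.95533809]
0.05 tan -2.6 rad 2.9 z 5.6 0.198 [-0.     -0.0001  0.0001]
0.1 tan -4.2 rad 2.1 z 6.0 0.194 [-0.0001 -0.0001  0.0001]
0.15 tan -3.0 rad 3.1 z 5.4 0.196 [-0.0002 -0.0002  0.0001]
0.2 tan -4.8 rad 2.6 z 5.9 0.192 [-0.0002 -0.0002  0.0001]
0.25 tan -4.7 rad 3.3 z 6.9 0.196 [-0.0002 -0.0002  0.0001]
0.3 tan -4.6 rad 3.5 z 7.1 0.191 [-0.0003 -0.0002  0.0001]
0.35 tan -6.5 rad 3.6 z 7.6 0.198 [-0.0004 -0.0003  0.0001]
0.4 tan -5.4 rad 3.7 z 8.5 0.191 [-0.0004 -0.0003  0.0001]
0.45 tan -7.1 rad 2.4 z 8.4 0.193 [-0.0005 -0.0004  0.0001]
0.46 tan -6.9 rad 3.4 z 8.6 0.195 [-0.0005 -0.0005  0.0001]
0.47 tan -7.2 rad 2.5 z 8.2 0.193 [-0.0005 -0.0005  0.0001]
0.48 tan -6.6 rad 3.4 z 8.3 0.192 [-0.0005 -0.0005  0.0001]
0.49 tan -7.2 rad 3.1 z 8.4 0.195 [-0.0005 -0.0006  0.0001]
0.5 tan -10.2 rad 2.9 z 9.3 0.193 [-0.0006 -0.0008  0.0001]
0.51 tan -18.7 rad 2.5 z 11.5 0.193 [-0.0009 -0.0019  0.    ]
0.52 tan -28.0 rad 1.5 z 14.0 0.192 [-0.0011 -0.003   0.    ]
-27.274606816050614 1.6487036918145141 26.6833 [0.54097652 0.17419474 0.06497078]
```

View pics/s6c.png

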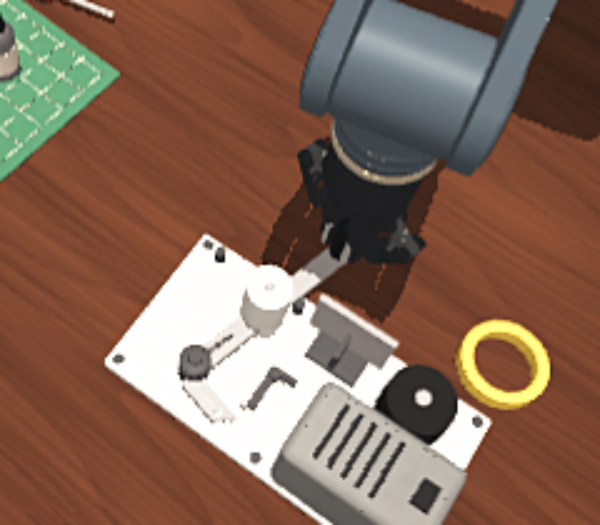

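The force jumps sharply at 0.50 rad, and the picture shows the arm swung fully back with the fingers on the post at about (345,245). I'll ease the push a little, still against the stop, and hand in.

```bash
python3 - <<'E'
from h import *
P,q,tn,u=arc(.512); r.move_linear(P,q,vel=.02); r.sleep(.4)
print(np.array(r.current_contact_force())@tn,r.current_opening(),r.current_tool_pos(),r.current_t())
print(r.hand_in())
E
```

```text
-21.306541164598077 0.19472935957774318 [0.5408986  0.17369242 0.06502374] 27.3833
the job is handed in; nothing more can be done
None
```

The job is handed in, at about 27 s of the 69 s allowed: the bottle stands upright on the green mat, and the gripper still holds the tension arm by its post, pressing it against its back stop with about 21 N.

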